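Hold the amber glass test cell in the light path

TASK

Slide the red-tabbed lamp shutter on the test stand fully open. Then take the amber glass cell out of the grey rack, touching it only on its two matt white frosted faces and never on the see-through amber ones, and hold it upright and still in the middle of the gap between lamp and receiver, its see-through faces square to the beam and the beam passing through its window centre, touching neither stand nor rack. Finish while still holding it there; leave the green cell and everything else where they are.

Things in the scene. Friction and masses are not known exactly. Their poses are not given: they have to be found in the camera images.
- stand: fixed light-path stand, aluminium foot 220 x 64 x 10 mm (x, y, z). Origin: centre of its underside. Black ribbed lamp at x -108 to -72 mm, grey receiver with black iris at x +66 to +104 mm, both 47 mm wide, tops 94 mm above the worktop. The beam runs from lamp to receiver along the stand's +x at y = 0, 75 mm above the worktop
- beam (a point): point on the beam in the middle of the gap between lamp and receiver, 75 mm above the worktop; axes as the stand's (x along the beam, z up). The free gap reaches 63 mm to the lamp side (shutter guide) and 62 mm to the receiver side; below is only the foot, 10 mm high. The window centre of the amber cell belongs here
- shutter (a joint): slide of the brass shutter blade in front of the lamp: 0 = beam covered, 0.030 m = fully open at its stop; it grows as the shutter moves towards the stand's +y. Friction about 1.5 N; it stays where it is left
- shutter_tab (a point): centre of the top face of the shutter's red tab, 131 mm above the worktop; moves with the shutter. The tab is 8 mm (stand x) by 12 mm (stand y), upright, and stands free above the lamp's top (94 mm) for its upper 37 mm; the lamp is right next to it on the -x side
- rack: fixed grey rack 135 x 60 x 20 mm (x, y, z) with two pockets 12 mm deep, 60 mm apart along its x. Origin: centre of its underside. The amber and green cells stand in the pockets, either in either, x axes along the rack's x, undersides 8 mm above the worktop, about 1.5 mm play all round; 48 mm of each cell stands out
- amber_cell: glass cell, upright block 30 x 26 x 60 mm (x, y, z). Origin: centre of its underside. See-through amber faces look along +x and -x, 30 mm apart outside; matt white frosted faces (26 mm wide, 60 high) look along +y and -y, 26 mm apart outside, 3 mm farther out in y than the see-through faces' edges. Cap of that colour 2 mm below the rims. Mass 0.06 to 0.13 kg. Grip the frosted faces only
- amber_cell_window (a point): window centre of the amber cell: on its upright mid-axis, 25 mm above its underside; axes as the cell's
- amber_cell_frosted_left: matt white frosted face at the amber cell's +y; origin and axes are those of the cell. May be gripped
- amber_cell_frosted_right: matt white frosted face at the amber cell's -y; origin and axes are those of the cell. May be gripped
- amber_cell_clear_front: see-through amber face at the amber cell's -x; origin and axes are those of the cell. Must not be touched by the fingers
- amber_cell_clear_back: see-through amber face at the amber cell's +x; origin and axes are those of the cell. Must not be touched by the fingers
- green_cell: glass cell, upright block 30 x 26 x 60 mm (x, y, z). Origin: centre of its underside. See-through green faces look along +x and -x, 30 mm apart outside; matt white frosted faces (26 mm wide, 60 high) look along +y and -y, 26 mm apart outside, 3 mm farther out in y than the see-through faces' edges. Cap of that colour 2 mm below the rims. To be left in the rack
- lever_press: heavy black lever press fixed on the worktop at the right of the work, an obstacle: foot 200 x 140 mm (x, y), its column and ram rise to 0.37 m and its lever to about 0.45 m above the worktop, within 0.12 m of its origin (at the foot's underside). Pass round or above it
- tin_blue: blue round tin, 89 mm across, 37 mm high, loose bystander; origin: centre of its underside
- flux_jar: small brown jar with a stick in it, 45 x 59 x 48 mm, loose bystander; origin: centre of its underside
- jar_lid: white lid, 54 mm across, 9 mm high, loose bystander; origin: centre of its underside
- round_stake: dark round steel disc, 64 mm across, 17 mm high, loose bystander; origin: centre of its underside
Mind the look-alikes: they are no part of the job. What is shaped like the amber_cell but purple is not meant.

How it is judged:
By the outcome, as a careful person would: the job done as asked, in the order asked, and still so for the second after the job is handed in, while the arm keeps its last pose, push and grip.
It also fails if it takes over 51 s, if anything falls off the work surface, if the arm or the gripper's body presses on something with over 40 N, if the wrist force passes 120 N, or if a joint passes its speed limit or range.

ROBOT

A 6-joint arm with a two-finger parallel gripper is mounted at the origin on a cart in front of the work surface, level with it; the furniture and walls round the work are solid. World frame = base frame: x ahead of the robot, y to its left, z up, the work surface at z = 0. Lengths are in m, angles in rad, forces in N, time in s.
With the tool pointing down it reaches from about 0.325 to 0.775 m from the base axis. Payload 5.5 kg.
Tool frame: the origin (TCP) lies between the finger pads; the fingertips stand 8 mm ahead of it and the grasp point (between the pads) lies 11 mm behind it (tcp_to_tips is the distance from the TCP to the fingertips, in m); z points along the fingers, y is the line along which they close (so a half turn about z gives the same grasp; the last joint's range is limited). The gripper opens to 88 mm and grips with 3 to 60 N. Pads are 20 mm wide; open, the fingers measure 115 mm over their backs; the gripper's body (75 mm by 178 mm) begins 61 mm behind the grasp point.
Start: joints at [-1.253, 0.091, 1.231, -0, 1.82, -0.057], TCP at [0.22, -0.558, 0.231] pointing down, gripper open.
Joint ranges: [-2.87, 2.87], [-0.86, 2.18], [0.17, 2.46], [-1.51, 4.65], [0.06, 2.69], [-2.65, 2.65]. Speed limits (rad/s): [2.57, 2.57, 3.01, 3.14, 3.14, 3.14].

INTERFACE

Orientations are given as a unit quaternion [w, x, y, z].
In Python, from bench import * gives the robot as it stands. Calls block until the motion is done:
- move_to(position, orientation): joint-space move of the TCP to a pose.
- move_l(position, speed=0.15, orientation=None): straight line of the TCP; orientation=None keeps the orientation; speed is the mean speed in m/s.
- movej(angles): joint-space move.
- gripper_open() and close(): open the fingers fully, or close them until they stop; the grip force is fixed at half the most.
- hold(seconds).
- inverse_kinematics(position, orientation): joint angles nearest the present ones, or None.
- state(): the state.
- get_image(name): name is "side" or "top" or "wrist"; returns a dict with "frame" (384x512x3 uint8, blue, green, red), "depth" (384x512 float32, m along the optical axis (not along the pixel's ray), 0 where there is no reading), "camera_matrix" (3x3 intrinsics, pixels), "view" (4x4, takes a point from world to camera coordinates). Camera axes: x right, y up, looking along -z (the intrinsics and any distortion apply to the point x, -y, -z); pixel columns grow to the right and rows downward; lengths in m; the calibration is good to about 2 mm. A picture is of the moment at which its call begins.
A pose or a line that the arm cannot do raises IKError and nothing moves.
- job_done(): hands the job in; it is judged then, once.
The state is a dict: "time": time; "joint_pos": joint angles; "dq": joint speeds; "joint_torque": joint torques, N m; "ee_pos": TCP position; "ee_rot": TCP orientation; "ft_force": force on the tool from outside, world axes, zero at the start; "moment": the same for the moment, N m; "finger_gap": finger opening in m; "finger_force": force on a finger pad.
Only numpy, scipy, OpenCV 4.12 (cv2) and the standard library are available. Lean on these libraries where they do the work, as an engineer would, in place of code of your own. Each camera call takes 0.05 s, during which the arm holds its last target. There are 200 camera calls.

## Working session

There is one attempt and no reset: what is moved stays moved. The work goes in short steps, each a Python script; the robot and the scene stay as the last script left them, time stands still between calls to the robot, and variables do not carry over. Pictures are saved under pics/ and viewed, at most 10 in all, crops included, and the job is handed in when it is done.

```bash
mkdir -p pics
cat > h.py <<'E'
from bench import *
import numpy as np, cv2
def cloud(im):
    d=im["depth"];K=im["camera_matrix"];V=im["view"]
    v,u=np.mgrid[:d.shape[0],:d.shape[1]]
    p=np.stack([(u-K[0,2])/K[0,0]*d,-(v-K[1,2])/K[1,1]*d,-d,np.ones_like(d)],-1)
    return (p@np.linalg.inv(V).T)[...,:3]
def save(n,im): cv2.imwrite(n,im)
E
python3 - <<'E'
from h import *
for n in("top","side"):
    im=get_image(n); save(f"pics/{n}1.png",im["frame"]); np.savez(f"{n}1.npz",**im)
    print(n,im["camera_matrix"],im["view"],[k for k in im])
print(state())
E
```

```text
top [[495.32880154   0.         251.88085247]
 [  0.         495.32880154 189.75268749]
 [  0.           0.           1.        ]] [[ 0.01328245 -0.99981726 -0.01374862  0.07389056]
 [ 0.99759594  0.01231517  0.06819587 -0.53137664]
 [-0.06801409 -0.01462137  0.99757721 -1.30076188]
 [ 0.          0.          0.          1.        ]] ['frame', 'depth', 'camera_matrix', 'view']
side [[417.57684407   0.         259.59252237]
 [  0.         417.57684407 197.0173733 ]
 [  0.           0.           1.        ]] [[ 0.99159396  0.12875157  0.01282382 -0.52869767]
 [-0.11804198  0.85959583  0.497153   -0.06415883]
 [ 0.05298593 -0.49448766  0.86756812 -1.10016742]
 [ 0.          0.          0.          1.        ]] ['frame', 'depth', 'camera_matrix', 'view']
{'time': 0.1, 'joint_pos': array([-1.25269413e+00,  9.18089527e-02,  1.23173367e+00,  4.19054911e-05,
        1.81977904e+00, -5.67035353e-02]), 'dq': array([ 0.00017939, -0.00315084, -0.00343061,  0.00180008,  0.00204183,
       -0.00129187]), 'joint_torque': array([ 2.17772300e-03, -4.47858346e+01, -4.07568669e+01,  6.99549448e-02,
        2.84324860e-02, -1.26054028e-04]), 'ee_pos': array([ 0.21959091, -0.55812059,  0.22962268]), 'ee_rot': array([-8.59779955e-04,  9.82490089e-01,  1.86312849e-01, -9.25311097e-05]), 'ft_force': array([-0.16247889,  0.09124641,  0.67093877]), 'moment': array([ 0.02069416,  0.01766724, -0.0165262 ]), 'finger_force': 0.0, 'finger_gap': 0.08789364170857128}
```

View pics/top1.png

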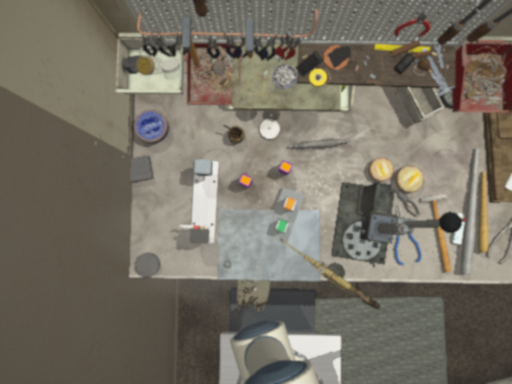

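View pics/side1.png

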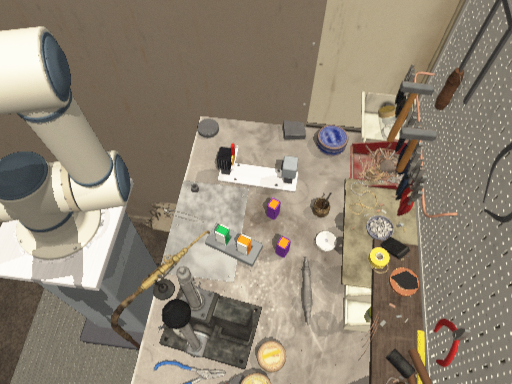

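The top view shows the amber cap at (289,205) and the green cap at (283,227), both in the rack. The stand foot is at about (205,200), with the lamp and red tab near (193,237) and the receiver at (203,167). The purple look-alikes are at (246,181) and (285,168). The side view agrees: red tab (234,153), green (222,234), amber (244,243).

```bash
cat >> h.py <<'E'
def med(P,m): return np.median(P[m],0).round(4), int(m.sum())
def box(P,m):
    q=P[m][:,:2].astype(np.float32); r=cv2.minAreaRect(q); return np.round(cv2.boxPoints(r),4).tolist(), np.round(r[1],4)
def masks(im):
    h=cv2.cvtColor(im["frame"],cv2.COLOR_BGR2HSV); H,S,V=[h[...,i].astype(int) for i in range(3)]
    return dict(red=((H<6)|(H>174))&(S>150)&(V>90), orange=(H>=8)&(H<20)&(S>150)&(V>150), green=(H>45)&(H<85)&(S>110)&(V>90), white=(S<40)&(V>185))
E
python3 - <<'E'
from h import *
roi=dict(top=(150,300,150,260),side=(205,310,135,265))
for n in("top","side"):
    im=dict(np.load(f"{n}1.npz")); P=cloud(im); M=masks(im)
    a,b,c,d=roi[n]; R=np.zeros(P.shape[:2],bool); R[c:d,a:b]=1
    for k,m in M.items():
        N,L,st,ce=cv2.connectedComponentsWithStats((m&R).astype(np.uint8))
        for i in range(1,N):
            if st[i,4]>8: print(n,k,ce[i].round(1),*med(P,L==i), P[L==i][:,2].max().round(3))
    z=P[...,2]
    # stand foot; rack top; lamp/receiver tops
    for nm,lo,hi,xy in (("foot",.005,.016,(.35,.70,.03,.26)),("rack",.015,.025,(.35,.65,-.17,.0)),("tops",.086,.102,(.3,.75,.05,.28))):
        m=R&(z>lo)&(z<hi)&(P[...,0]>xy[0])&(P[...,0]<xy[1])&(P[...,1]>xy[2])&(P[...,1]<xy[3])
        m=cv2.morphologyEx(m.astype(np.uint8),cv2.MORPH_OPEN,np.ones((2,2)))
        N,L,st,ce=cv2.connectedComponentsWithStats(m)
        for i in range(1,N):
            if st[i,4]>20: print(n,nm,ce[i].round(0),*med(P,L==i),*box(P,L==i))
E
```

```text
top orange [285.3 166.3] [ 0.5902 -0.0047  0.0582] 23 0.063
top orange [245.1 179.6] [0.5541 0.0983 0.0591] 30 0.064
top orange [289.5 203.5] [ 0.4931 -0.0158  0.0664] 56 0.073
top green [281.6 225.6] [0.4354 0.002  0.0663] 55 0.072
top white [205.8 201.7] [0.4965 0.2013 0.0105] 1277 1.335
top white [294.1 205. ] [ 0.491  -0.0312  0.0215] 9 0.07
top white [297.3 227.1] [ 0.4329 -0.0439  0.0012] 105 1.335
top white [186.1 225.9] [0.4321 0.2488 0.0568] 36 0.063
top foot [206. 201.] [0.4991 0.2016 0.0105] 1268 [[0.35830000042915344, 0.18250000476837158], [0.4406000077724457, 0.061400000005960464], [0.6093999743461609, 0.1762000024318695], [0.5270000100135803, 0.2973000109195709]] [0.2041 0.1465]
top rack [292. 195.] [ 0.518  -0.0234  0.0204] 114 [[0.4406000077724457, 0.061400000005960464], [0.510699987411499, -0.05299999937415123], [0.5475000143051147, -0.030500000342726707], [0.47749999165534973, 0.08399999886751175]] [0.0432 0.1342]
top rack [291. 220.] [ 0.4563 -0.0214  0.0201] 296 [[0.3716000020503998, 0.019500000402331352], [0.436599999666214, -0.0877000018954277], [0.5056999921798
[... 1883 characters left out ...]
0.] [ 0.479  -0.0248  0.0189] 578 [[0.3971000015735626, -0.002899999963119626], [0.43070000410079956, -0.43209999799728394], [0.574999988079071, -0.42080000042915344], [0.5412999987602234, 0.00839999970048666]] [0.1447 0.4305]
side tops [225. 156.] [0.4142 0.2051 0.0928] 199 [[0.38929998874664307, 0.2257000058889389], [0.5329999923706055, -0.4300000071525574], [0.574999988079071, -0.42080000042915344], [0.4311999976634979, 0.23489999771118164]] [0.043  0.6712]
side tops [291. 165.] [0.5875 0.2006 0.0926] 214 [[0.5656999945640564, 0.1834000051021576], [0.6026999950408936, 0.17980000376701355], [0.6128000020980835, 0.2858000099658966], [0.5759000182151794, 0.28940001130104065]] [0.1065 0.0372]
```

Run:
```python
from h import *
def q(yaw): return [0,np.cos(yaw/2),np.sin(yaw/2),0]
open('h.py','a').write("def q(yaw): return [0,np.cos(yaw/2),np.sin(yaw/2),0]\n")
s=state(); p=s["ee_pos"]; print(np.linalg.norm(p[:2]))
for z in(.45,.5,.55,.6):print(z,inverse_kinematics([p[0],p[1],z],s["ee_rot"]))
for t in([.46,.2,.32],[.46,-.01,.32],[.46,.2,.6],[.497,.2,.11]):
  for y in(0,np.pi): print(t,y,inverse_kinematics(t,q(y)))
T=np.load("top1.npz");P=cloud(dict(T));m=(P[...,2]>.25)&(P[...,0]>.2);print(med(P,m),box(P,m), P[m].max(0))
```

```text
0.599765591392154
0.45 [-1.25269413e+00  2.84463188e-01  6.04952842e-01  5.23627531e-05
  2.25390564e+00 -5.66808098e-02]
0.5 [-1.25269413e+00  4.06267789e-01  3.45336874e-01  5.95897726e-05
  2.39171700e+00 -5.66702553e-02]
0.55 None
0.6 None
[0.46, 0.2, 0.32] 0 [ 3.42291888e-01 -1.34887909e-01  1.29355194e+00 -4.44089210e-16
  1.98292862e+00  1.91308821e+00]
[0.46, 0.2, 0.32] 3.141592653589793 [ 3.42291888e-01 -1.34887909e-01  1.29355194e+00 -4.44089210e-16
  1.98292862e+00 -1.22850444e+00]
[0.46, -0.01, 0.32] 0 [-9.56987089e-02 -2.43358684e-01  1.38820462e+00 -4.44089210e-16
  1.99674672e+00  1.47509762e+00]
[0.46, -0.01, 0.32] 3.141592653589793 [-9.56987089e-02 -2.43358684e-01  1.38820462e+00 -4.44089210e-16
  1.99674672e+00 -1.66649504e+00]
[0.46, 0.2, 0.6] 0 None
[0.46, 0.2, 0.6] 3.141592653589793 None
[0.497, 0.2, 0.11] 0 [ 3.19078873e-01 -7.21789541e-02  1.60831131e+00 -4.44089210e-16
  1.60546030e+00  1.88987520e+00]
[0.497, 0.2, 0.11] 3.141592653589793 [ 3.19078873e-01 -7.21789541e-02  1.60831131e+00 -4.44089210e-16
  1.60546030e+00 -1.25171745e+00]
(array([0.6032, 0.4066, 0.4416]), 54485) ([[0.1979999989271164, -0.4927000105381012], [0.9009000062942505, -0.4941999912261963], [0.902999997138977, 0.42260000109672546], [0.20010000467300415, 0.42410001158714294]], array([0.9168, 0.7029])) [0.90282519 0.42300982 1.33486399]
```

Run:
```python
from h import *
s=state(); p=s["ee_pos"]
for r in(.6,.5,.4,.35):
  for z in(.5,.54,.58,.62):
    k=inverse_kinematics([p[0]*r/.6,p[1]*r/.6,z],s["ee_rot"]); print(r,z,None if k is None else k.round(2))
T=dict(np.load("top1.npz"));P=cloud(T);m=(P[...,2]>.2)&(P[...,2]<.6)&(T["depth"]>.3)&(P[...,0]<.7);m[:150]=0
N,L,st,ce=cv2.connectedComponentsWithStats(m.astype(np.uint8))
for i in range(1,N):
  if st[i,4]>8: print(ce[i],P[L==i].min(0).round(2),P[L==i].max(0).round(2))
```

```text
0.6 0.5 [-1.25  0.41  0.35  0.    2.39 -0.06]
0.6 0.54 None
0.6 0.58 None
0.6 0.62 None
0.5 0.5 [-1.26  0.07  0.74  0.    2.33 -0.07]
0.5 0.54 [-1.26  0.16  0.56  0.    2.42 -0.07]
0.5 0.58 [-1.26  0.28  0.32  0.    2.54 -0.07]
0.5 0.62 None
0.4 0.5 [-1.28 -0.19  0.99 -0.    2.34 -0.09]
0.4 0.54 [-1.28 -0.12  0.84 -0.    2.42 -0.09]
0.4 0.58 [-1.28 -0.03  0.66 -0.    2.51 -0.09]
0.4 0.62 [-1.28  0.09  0.44 -0.    2.61 -0.09]
0.35 0.5 [-1.29 -0.31  1.09 -0.    2.36 -0.1 ]
0.35 0.54 [-1.29 -0.24  0.94 -0.    2.44 -0.1 ]
0.35 0.58 [-1.29 -0.15  0.78 -0.    2.52 -0.1 ]
0.35 0.62 [-1.29 -0.05  0.58 -0.    2.61 -0.1 ]
[ 65.67410363 267.0427844 ] [0.08 0.4  0.2 ] [0.61 0.41 0.6 ]
[407.35328185 225.15701416] [ 0.4  -0.31  0.2 ] [ 0.47 -0.18  0.44]
[270.88309532 360.41647293] [ 0.1  -0.03  0.2 ] [0.22 0.11 0.59]
[501.39316239 380.91452991] [ 0.19 -0.35  0.51] [ 0.2  -0.31  0.54]
```

Run:
```python
from h import *
movej([-1.25,-.12,.84,0,2.42,-.06])
movej([.1,-.12,.84,0,2.42,-1.2])
move_to([.44,.10,.38],q(np.pi))
im=get_image("wrist"); np.savez("w1.npz",**im); save("pics/w1.png",im["frame"]); print(im["view"],state()["time"],state()["ee_pos"])
```

```text
[[ 1.40060768e-03  9.99998941e-01  3.96253154e-04 -1.00561110e-01]
 [-9.60862205e-01  1.45556374e-03 -2.77022931e-01  4.98650705e-01]
 [-2.77023214e-01  7.25576479e-06  9.60863226e-01 -4.13303520e-01]
 [ 0.00000000e+00  0.00000000e+00  0.00000000e+00  1.00000000e+00]] 4.0583 [0.44002618 0.09949434 0.38249174]
```

View pics/w1.png

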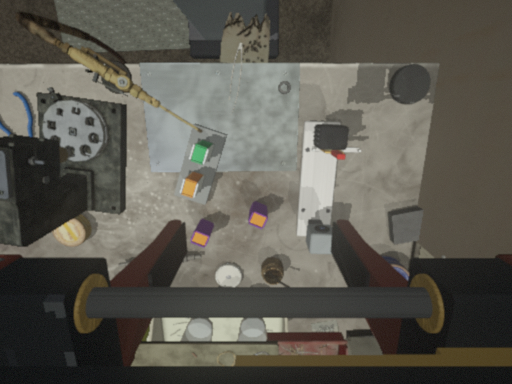

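The wrist view shows everything: lamp (331,137), red tab (338,155), receiver (319,237), and the green (200,152) and amber (190,187) caps in the rack.

Run:
```python
from h import *
im=dict(np.load("w1.npz"));P=cloud(im);M=masks(im);z=P[...,2]
R=np.zeros(z.shape,bool);R[100:260,150:370]=1
def comps(m,nm,k=8):
    N,L,st,ce=cv2.connectedComponentsWithStats((m&R).astype(np.uint8))
    for i in range(1,N):
        if st[i,4]>k:
            q_=P[L==i]; b,w=box(P,L==i); e=np.diff(np.array(b),axis=0)[:2]
            e=e[np.argmax(np.linalg.norm(e,axis=1))]
            print(nm,ce[i].round(),st[i,4],np.median(q_,0).round(4),"ctr",np.mean(b,0).round(4),"wh",w,"ang",np.degrees(np.arctan2(e[1],e[0])).round(1),"zmax",q_[:,2].max().round(4),q_.min(0).round(3),q_.max(0).round(3))
for k in("red","orange","green"): comps(M[k],k)
S=P[...,1]>.13
comps((z>.007)&(z<.0135)&S,"foot",200)
comps((z>.09)&(z<.098)&S,"tops",30)
comps((z>.12)&(z<.136)&S,"tabtop",3)
comps((z>.016)&(z<.024)&~S,"rack",100)
comps((z>.062)&(z<.07)&~S,"rims",30)
```

```text
red [340. 156.] 22 [0.4315 0.2142 0.1306] ctr [0.432  0.2139] wh [0.0088 0.0043] ang 85.4 zmax 0.1323 [0.43  0.21  0.129] [0.434 0.218 0.132]
orange [190. 187.] 117 [ 0.494  -0.0148  0.0659] ctr [0.4314 0.0334] wh [0.0213 0.1869] ang -38.4 zmax 0.5353 [ 0.365 -0.027  0.064] [0.508 0.1   0.535]
orange [257. 220.] 104 [0.5557 0.0971 0.058 ] ctr [0.5556 0.0979] wh [0.0199 0.0169] ang 65.6 zmax 0.0597 [0.545 0.087 0.056] [0.566 0.109 0.06 ]
orange [199. 239.] 98 [ 0.5917 -0.0057  0.0581] ctr [ 0.5912 -0.0056] wh [0.0207 0.0163] ang 66.5 zmax 0.0604 [ 0.581 -0.017  0.056] [0.602 0.006 0.06 ]
green [199. 153.] 182 [0.4371 0.0032 0.0661] ctr [0.4374 0.0032] wh [0.0169 0.028 ] ang -20.1 zmax 0.0684 [ 0.423 -0.008  0.064] [0.452 0.016 0.068]
foot [315. 182.] 2823 [0.5017 0.2025 0.0099] ctr [0.4993 0.2089] wh [0.064  0.2188] ang -1.6 zmax 0.0134 [0.39  0.174 0.007] [0.608 0.243 0.013]
tops [333. 138.] 727 [0.4104 0.2104 0.0937] ctr [0.4128 0.2114] wh [0.0466 0.0413] ang 87.3 zmax 0.0975 [0.392 0.188 0.09 ] [0.433 0.235 0.097]
tops [320. 243.] 443 [0.583  0.2019 0.0937] ctr [0.5838 0.202 ] wh [0.0363 0.0355] ang 0.2 zmax 0.0969 [0.566 0.184 0.09 ] [0.602 0.22  0.097]
tabtop [340. 156.] 64 [0.4314 0.2134 0.13  ] ctr [0.4321 0.2146] wh [0.0116 0.0081] ang 88.0 zmax 0.1323 [0.428 0.209 0.12 ] [0.436 0.22  0.132]
rack [201. 162.] 1609 [ 4.639e-01 -2.000e-04  1.990e-02] ctr [ 0.4669 -0.0069] wh [0.0603 0.1358] ang -18.9 zmax 0.0238 [ 0.394 -0.056  0.016] [0.54  0.043 0.024]
rims [158. 105.] 92 [ 0.3626 -0.0561  0.0662] ctr [ 0.3635 -0.0508] wh [0.0313 0.011 ] ang 66.9 zmax 0.07 [ 0.355 -0.066  0.062] [ 0.375 -0.038  0.07 ]
rims [199. 154.] 299 [0.4373 0.0032 0.0662] ctr [0.438  0.0032] wh [0.0261 0.0298] ang -21.2 zmax 0.0696 [ 0.421 -0.012  0.062] [0.455 0.019 0.07 ]
rims [189. 187.] 279 [ 0.494  -0.0162  0.0662] ctr [ 0.4949 -0.0163] wh [0.0259 0.03  ] ang -18.5 zmax 0.0697 [ 0.478 -0.031  0.062] [ 0.511 -0.     0.07 ]
```

Run:
```python
from h import *
yw=np.pi-.028; t=np.array([.4321,.2146,.113]); u=np.array([.028,1,0])
move_to(t+[0,0,.10],q(yw)); move_l(t,.15)
f0=state()["ft_force"]; move_l(t+.034*u,.12); print(f0,state()["ft_force"])
d=.060; move_l(t+d*u,.06)
while d<.080:
    d+=.002; move_l(t+d*u,.03); f=state()["ft_force"]-f0; print(round(d,3),f.round(1),state()["ee_pos"].round(4))
    if abs(f[1])>8: break
print(state()["time"])
```

```text
[-0.64917494  0.70198508  0.23791123] [-0.02684055 -0.44587833  0.37420429]
0.062 [ 0.2 -1.1 -0.1] [0.4338 0.2766 0.1129]
0.064 [ 1.2 -1.2 -0.4] [0.4339 0.2786 0.113 ]
0.066 [ 0.3 -8.7  0.7] [0.4339 0.2789 0.1128]
7.4667
```

Run:
```python
from h import *
t=np.array([.4321,.2146,.113]); u=np.array([.028,1,0])
for d in(.068,.070): move_l(t+d*u,.03); print(state()["ft_force"].round(1),state()["ee_pos"].round(4))
move_l(t+.03*u,.15); move_l(t+.03*u+[0,0,.12],.25)
move_to([.44,.14,.33],q(np.pi))
im=get_image("wrist"); np.savez("w2.npz",**im); save("pics/w2.png",cv2.resize(im["frame"][60:250,140:400],None,fx=3,fy=3))
P=cloud(im);z=P[...,2]
m=(z>.12)&(z<.136)&(P[...,1]>.15)&(P[...,0]<.5);m[260:]=0; print(med(P,m),box(P,m),state()["time"])
```

```text
[ -1.5 -13.8   2.7] [0.434  0.2791 0.1126]
[ -1.7 -20.    3.7] [0.4341 0.2793 0.1124]
(array([0.3659, 0.4063, 0.1283]), 2286) ([[0.2529999911785126, 0.23489999771118164], [0.49970000982284546, 0.23469999432563782], [0.4999000132083893, 0.4081000089645386], [0.2531999945640564, 0.4083000123500824]], array([0.1734, 0.2467])) 9.6917
```

View pics/w2.png

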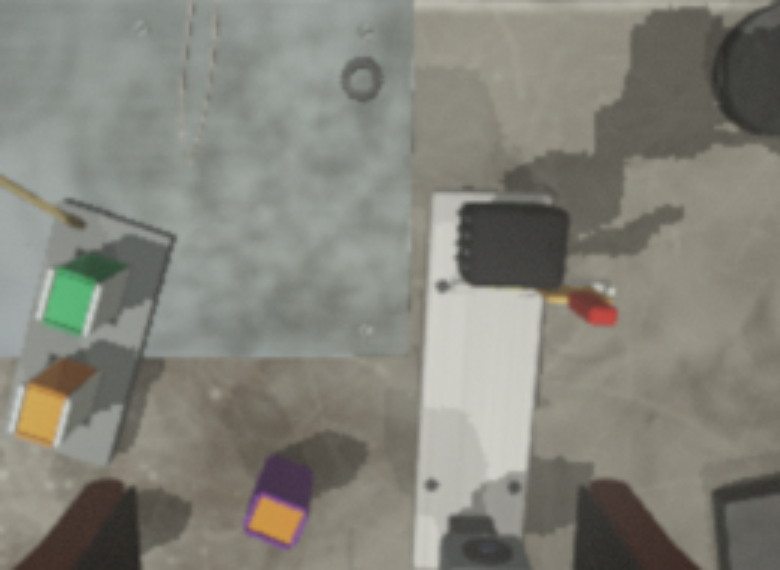

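The red tab now sits out past the lamp's side at (595,308). The stiff force at the stop and the travel (3.7 to 30 mm) both say it is fully open. Next I refine the cell and the gap.

Run:
```python
from h import *
im=dict(np.load("w2.npz"));P=cloud(im);z=P[...,2]
R=np.zeros(z.shape,bool);R[60:250,140:400]=1
def rep(m,nm,k):
    N,L,st,ce=cv2.connectedComponentsWithStats((m&R).astype(np.uint8))
    for i in range(1,N):
        if st[i,4]>k:
            b,w=box(P,L==i); e=np.diff(np.array(b),axis=0)[:2]; e=e[np.argmax(np.linalg.norm(e,axis=1))]
            print(nm,ce[i].round(),st[i,4],"ctr",np.mean(b,0).round(4),"wh",w,np.degrees(np.arctan2(e[1],e[0])).round(1),P[L==i].min(0).round(4),P[L==i].max(0).round(4))
S=P[...,1]>.13
rep((z>.0625)&(z<.07)&~S,"rims",80)
rep((z>.016)&(z<.024)&~S,"rack",200)
rep((z>.006)&(z<.0135)&S,"foot",200)
rep((z>.05)&(z<.1)&S&(P[...,0]>.5),"recv",30)
rep((z>.09)&(z<.098)&S&(P[...,0]<.5),"lamp",30)
rep((z>.03)&(z<.1)&S&(P[...,0]<.5)&(P[...,0]>.425),"guide",3)
rep((z>.12)&(z<.136)&S,"tab",3)
```

```text
rims [163. 160.] 380 ctr [0.4382 0.0033] wh [0.0264 0.0299] -19.5 [ 0.4218 -0.0122  0.0626] [0.4542 0.0194 0.0698]
rims [153. 198.] 350 ctr [ 0.495 -0.016] wh [0.026  0.0307] -18.0 [ 0.4777 -0.0316  0.0626] [ 5.115e-01 -3.000e-04  6.950e-02]
rack [172. 168.] 1838 ctr [ 0.467  -0.0068] wh [0.0604 0.1357] -18.9 [ 0.3944 -0.0563  0.016 ] [0.5397 0.0429 0.0239]
foot [297. 190.] 3397 ctr [0.4997 0.209 ] wh [0.0641 0.2194] -1.7 [0.3903 0.1738 0.0061] [0.6088 0.2431 0.0135]
recv [300. 244.] 346 ctr [0.5677 0.2038] wh [0.0159 0.0455] -72.4 [0.5618 0.1845 0.0512] [0.5821 0.2278 0.0924]
lamp [312. 142.] 892 ctr [0.4099 0.2116] wh [0.0464 0.0359] 87.9 [0.3924 0.1882 0.0902] [0.4283 0.2351 0.0964]
guide [320. 156.] 268 ctr [0.4305 0.2259] wh [0.0777 0.0109] 89.2 [0.425  0.187  0.0517] [0.4361 0.2647 0.0998]
tab [340. 164.] 82 ctr [0.4329 0.2408] wh [0.0122 0.0079] 88.6 [0.4288 0.2347 0.1204] [0.4369 0.2469 0.1331]
```

Run:
```python
from h import *
yr=np.pi-np.radians(18.7); ys=np.pi-np.radians(1.65)
c=np.array([.495,-.016,.040])
move_to(c+[0,0,.11],q(yr)); move_l(c,.12); hold(.2); print(state()["ee_pos"].round(4))
f0=state()["ft_force"]; close(); hold(.3); s=state(); print(s["finger_gap"],s["finger_force"],(s["ft_force"]-f0).round(1))
zg=s["ee_pos"][2]
move_l(c+[0,0,.07],.06); move_l(c+[0,0,.15],.12)
s=state(); print(s["finger_gap"],s["ft_force"]-f0,zg)
b=np.array([.4997,.2090,zg+.042])
move_to(b+[0,0,.08],q(ys)); move_l(b,.06); hold(.8)
s=state(); print(b,s["ee_pos"].round(4),s["ee_rot"].round(4),q(ys),s["finger_gap"],s["time"])
for n in("side","wrist"):
    im=get_image(n); np.savez(n+"3.npz",**im)
    f=im["frame"]; f=f[110:270,180:340] if n=="side" else f
    save(f"pics/{n}3.png",cv2.resize(f,None,fx=600/f.shape[0] if n=="side" else 1,fy=600/f.shape[0] if n=="side" else 1))
```

```text
[ 0.4955 -0.016   0.0409]
0.02591256311859919 29.999496638774872 [ 1.  -0.3 -0.1]
0.02569234456223337 [ 0.24483223  0.28387446 -2.35266416] 0.03999584338170859
[0.4997     0.209      0.08199584] [0.4997 0.209  0.082 ] [-0.      0.0144  0.9999 -0.    ] [0, np.float64(0.014398468777274498), np.float64(0.9998963366753925), 0] 0.02586555736751447 18.525
```

View pics/side3.png

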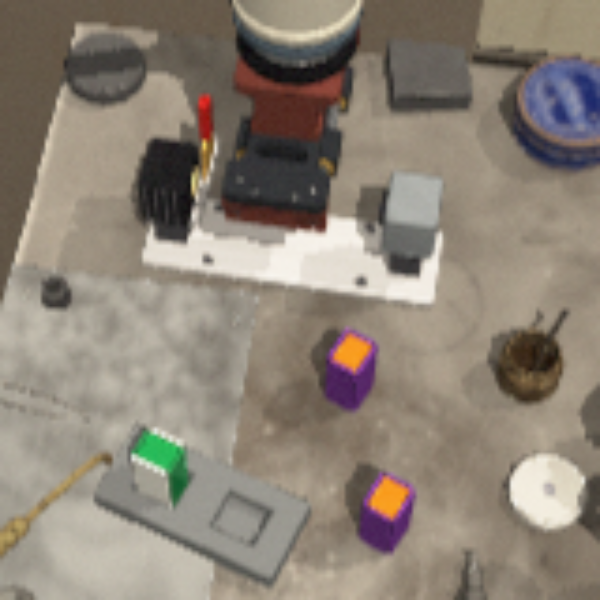

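View pics/wrist3.png

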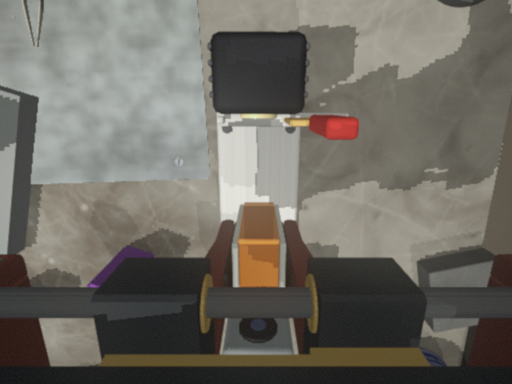

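The side view shows the amber pocket empty and the green cell still in place. The wrist view shows the amber cell at (260,240), gripped on its white faces and in line with the foot and lamp; the shutter is still open. One numeric check of its pose follows.

Run:
```python
from h import *
im=dict(np.load("wrist3.npz"));P=cloud(im)
h=cv2.cvtColor(im["frame"],cv2.COLOR_BGR2HSV)
R=np.zeros(P.shape[:2],bool);R[200:290,228:292]=1
x,y,z=P[...,0],P[...,1],P[...,2]
cell=R&(x>.475)&(x<.53)&(z>.04)&(z<.13)
for r in range(202,290,6):
    m=cell.copy(); m[:r]=0; m[r+1:]=0
    if m.sum(): print(r,np.median(x[m]).round(4),np.median(z[m]).round(4),y[m].min().round(4),y[m].max().round(4))
m=cell&(z>.1065); print("top",med(P,m),box(P,m))
A=np.c_[x[m],y[m],np.ones(m.sum())]; print("plane",np.linalg.lstsq(A,z[m],rcond=None)[0])
m=cell&(z<.10)&(z>.06)&(abs(y-.209)<.008); print("front n",m.sum(),med(P,m)); A=np.c_[z[m],y[m],np.ones(m.sum())]; print(np.linalg.lstsq(A,x[m],rcond=None)[0])
m=(z>.007)&(z<.0135)&(abs(y-.21)<.05)&(x>.44)&(x<.48); m[230:]=0
print("foot",y[m].min(),y[m].max())
```

```text
202 0.4852 0.0532 0.2002 0.2194
208 0.4852 0.0646 0.1972 0.2222
214 0.4852 0.0752 0.1972 0.2221
220 0.4853 0.0843 0.1917 0.2289
226 0.4854 0.093 0.1925 0.2279
232 0.4854 0.1005 0.1934 0.2269
238 0.4854 0.1076 0.1941 0.2262
244 0.4884 0.1077 0.1949 0.2256
250 0.4912 0.1083 0.1954 0.2249
256 0.4945 0.1083 0.1956 0.2243
262 0.4978 0.1085 0.1962 0.2241
268 0.501 0.1085 0.1964 0.2233
274 0.5044 0.1084 0.1963 0.2225
280 0.508 0.1082 0.1963 0.2224
286 0.5112 0.1084 0.1962 0.2223
top (array([0.4968, 0.2096, 0.1083]), 2988) ([[0.48399999737739563, 0.19499999284744263], [0.5117999911308289, 0.1941000074148178], [0.5127000212669373, 0.22460000216960907], [0.48489999771118164, 0.22550000250339508]], array([0.0305, 0.0278]))
plane [-0.06969383  0.04025274  0.13583544]
front n 726 (array([0.4851, 0.2089, 0.0835]), 726)
[2.09255783e-04 2.86974209e-02 4.79064789e-01]
foot 0.17820089791366145 0.2422636777500077
```

```bash
python3 -c "
from bench import *
print(job_done(), state()['time'])"
```

```text
the job is handed in; nothing more can be done
the job is handed in; nothing more can be done
```

The shutter is fully open, and the job is handed in with the amber cell gripped on its frosted faces, upright, square to the beam and centred in the gap to within about 1 mm by the wrist camera; the green cell is still in the rack.

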